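Wedge the painting board up to the gauge

ROBOT

A 6-joint arm with a two-finger parallel gripper is mounted at the origin on the work surface; the furniture and walls round the work are solid. World frame = base frame: x ahead of the robot, y to its left, z up, the work surface at z = 0. Lengths are in mm, angles in rad, forces in N, time in s.
With the tool pointing down it reaches from about 300 to 775 mm from the base axis. Payload 14.6 kg.
Tool frame: the origin (TCP) lies at the very end of the fingers, on their centre line; the grasp point (between the pads) lies 19 mm behind it; y points along the fingers, z is the direction in which the jaws open and shut, and the axes are right-handed (so a half turn about y gives the same grasp; the last joint's range is limited). The gripper opens to 94 mm and grips with 3 to 60 N. Pads are 16 mm wide; open, the fingers measure 119 mm over their backs; the gripper's body (75 mm by 177 mm) begins 78 mm behind the grasp point.
Start: joints at [1.1, 0.3, 1.521, -0, 1.321, -0.067], TCP at [216.1, 505.757, 205.446] pointing down, gripper open.
Joint ranges: [-3.03, 3.03], [-0.79, 2.21], [0.23, 2.52], [-1.04, 4.18], [0, 3.07], [-2.55, 2.55]. Speed limits (rad/s): [2.22, 2.22, 2.57, 3.14, 3.14, 3.14].

INTERFACE

Orientations are given as [roll, pitch, yaw] about the fixed x, y, z axes, in that order (R = Rz(yaw) Ry(pitch) Rx(roll)).
In Python, from cell import monitor, optics, manip gives the robot as it stands.
- The arm moves only by the shell command python3 -m creep 'ROWS' [FORCE]. ROWS is JSON, a list of rows, each an object of numbers: "tx", "ty", "tz": the shift along the tool's x, y, z scaled (see below); "turn": the turn about the tool's y scaled (see below); "fingers": the finger opening in mm, from 0 to 94. In form: [{"tx": .., "ty": .., "tz": .., "turn": .., "fingers": ..}, ...]. A call has 1 to 20 rows; each row is the pose to reach, as a shift and turn from the pose measured when the call began, along the tool's axes at that moment, turning the shorter way round; what a row does not reach only later rows make up. The controller multiplies each number of a shift by 200 mm and each number of a turn by pi rad. A row lasts 1/10 s, in which the tool goes at most 50 mm and 8.59 degrees, less where a joint would pass 70% of its speed; a pose out of reach is approached as far as the arm can. A call with a number of a shift or a turn outside -1 to 1 is refused whole. A call with a gripper value outside its range is refused whole. The fingers move at their own pace and stop on an object; FORCE is the grip in N (left out, the last holds). Time passes only in rows, so rows that repeat a pose let the fingers close. It gives the time, the measured TCP pose, the force and the opening at its end, in the units of the state.
- monitor.read_state(): the state, without advancing time (a new reading comes with each control period).
- optics.camera(name): name is "side" or "top" or "wrist"; returns a dict with "frame" (400x640x3 uint8, red, green, blue), "range_z" (400x640 float32, mm along the optical axis (not along the pixel's ray), 0 where there is no reading), "fx", "fy", "cx", "cy" (pixels), "R" (3x3) and "t" (3): a world point X has camera coordinates R X + t; the wrist camera has in their place "mount" (4x4, takes a point from camera to tool coordinates, whose origin is the TCP and whose axes are the tool frame's). Camera axes: x right, y down, z forward; pixel columns grow to the right and rows downward; lengths in mm; the calibration is good to about 2 mm. A picture is of the moment at which its call begins: read the wrist's pose just before it.
- manip.sign_off(): hands the job in, once; it reports no verdict.
The state is a dict: "clock": time; "joints": joint angles; "qd": joint speeds; "effort": joint torques, N m; "eef_pos": TCP position; "eef_rot": TCP orientation; "wrist_force": force on the tool from outside, world axes, zero at the start; "moment": the same for the moment, N m; "finger_gap": finger opening in mm.
Only numpy, scipy, OpenCV 4.12 (cv2) and the standard library are available. Lean on these libraries where they do the work, as an engineer would, in place of code of your own. Each camera call takes 0.05 s, during which the arm holds its last target.

TASK

Prop the hinged painting board at its working height: pick up the loose wooden wedge and slide it flat along the desk, thin end first, under the middle of the board's free front edge, until the board has risen and bears lightly on the underside of the red gauge finger; then let go, leaving the wedge to hold it there. The finger must not carry more than about half a kilogram, so push slowly, feel for the touch and stop. Do not lift or press the board or the gauge by hand, and leave the eraser and the paint tube where they are.

Things in the scene. Friction and masses are not known exactly. Their poses are not given: they have to be found in the camera images.
- stand: fixed wooden stand of the painting board, 172 x 172 mm, on the desk. Origin on the desk under its middle; x points from the open front (x = -86 mm) to the hinge (x = +76 mm). Side rails, 16 mm wide, 11 mm high, run along x at y = +-78 mm; between them it is open down to the desk as far as x = +68 mm. The wedge goes in along +x, at y = 0.
- board_edge (a point): middle of the lower front edge of the hinged board (plywood, white top, blue front, 158 x 168 x 10 mm, about 0.55 kg, free on its hinge), 162 mm from the hinge. At rest the edge lies about 12.7 mm above the desk; the wedge lifts it until the board meets the gauge finger, after about 4 to 9 mm (different every time).
- board: the hinged board itself. Origin on the hinge, in the stand's middle, 25 mm above the desk; axes like the stand's at rest; it turns about its y axis as the front rises.
- gauge: fixed height gauge: steel post beside the board's front corner (stand's -y side), its red finger (14 mm wide, 8 mm thick) over the corner. Origin: middle of the finger's underside, the height mark, 144 mm before the hinge; post top 22 mm higher. Rigid: after touch each mm of wedge travel adds about 1 to 3 N on it, and 1 to 2 times that on the hand.
- wedge: loose wooden wedge, 170 x 36 mm, 0.12 kg. Origin on its underside at mid-length; x points to the thin end. From the nose (x = +85 mm, 4 mm thick) it thickens evenly to 28 mm at x = -45 mm; behind that is a grip block 40 x 36 mm, 44 mm high, with a green stripe. Friction holds it wherever it is left.
- wedge_grip (a point): centre of the wedge's grip block (40 x 36 x 44 mm), 22 mm above the desk, 65 mm behind the wedge's origin; axes like the wedge's. Grasp it across its 36 mm width (along y).
- wedge_nose (a point): middle of the wedge's thin end, 2 mm above the desk, 150 mm ahead of the grip block's centre.
- paint_tube: loose orange paint tube, 34 x 134 x 22 mm, a bystander; origin under its centre.
- eraser: loose blue and white eraser, 21 x 45 x 13 mm, a bystander; origin under its centre.
There are look-alikes about, which are no part of the job. Of the things that look like the gauge, take the one that is farthest from the robot's base at the start.

How it is judged:
By the outcome, as a careful person would: the job done as asked, in the order asked, and still so for the second after the job is handed in, with the robot touching nothing.
It also fails if it takes over 72 s, if anything falls off the work surface, if the arm or the gripper's body presses on something with over 40 N, if the wrist force passes 120 N, or if a joint passes its speed limit or range.

## Working session

There is one attempt and no reset: what is moved stays moved. The work goes in short steps, Python scripts to look and compute and a shell command to move; the robot and the scene stay as the last step left them, time stands still between calls to the robot, and variables do not carry over. Pictures are saved under pics/ and viewed, and the job is handed in when it is done.

```bash
ls; mkdir -p pics
python3 - <<'E'
from cell import monitor, optics
import cv2
s=monitor.read_state();print({k:v for k,v in s.items() if k in('clock','eef_pos','eef_rot','wrist_force','finger_gap')})
for n in('side','top','wrist'):
    c=optics.camera(n);cv2.imwrite(f'pics/a_{n}.png',c['frame'][:,:,::-1])
    print(n,c['fx'],c['cx'],c['cy'],c.get('mount'))
E
```

```text
pics
{'clock': 0.0, 'eef_pos': array([215.97419243, 505.52266035, 204.86263943]), 'eef_rot': array([-1.57202337e+00,  8.90249889e-05, -4.03791764e-01]), 'wrist_force': array([-0.29779511,  0.65408182,  0.56888439]), 'finger_gap': 94.15785798254498}
side 367.6185222190377 321.3476816665021 199.25088950842553 None
top 490.46743613687005 328.3975858639605 205.71143571636563 None
wrist 284.246670820905 319.17348333500655 195.98789078008093 [[ 2.90661562e-04  9.68470790e-01  2.49126963e-01 -7.29370375e+01]
 [ 1.62032966e-05 -2.49126978e-01  9.68470830e-01 -1.79278722e+02]
 [ 9.99999958e-01 -2.77460566e-04 -8.81040560e-05  2.19588440e-01]
 [ 0.00000000e+00  0.00000000e+00  0.00000000e+00  1.00000000e+00]]
```

View pics/a_top.png

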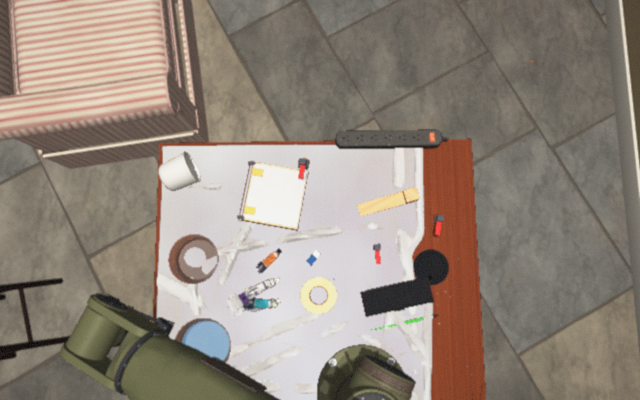

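View pics/a_side.png

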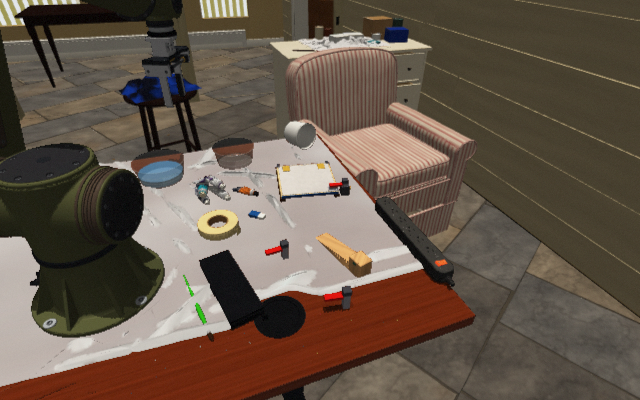

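View pics/a_wrist.png

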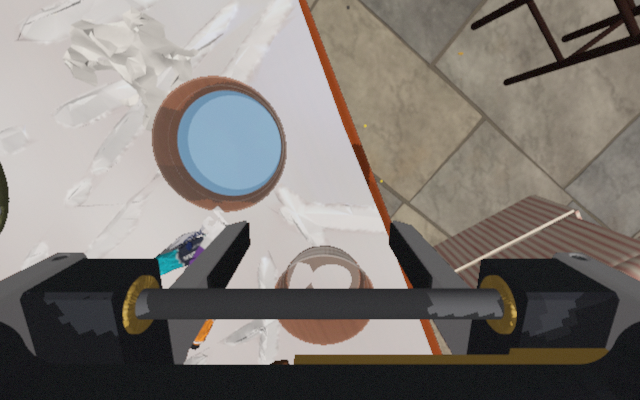

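The top view shows three gauge-like objects, at (302,168), (377,253) and (438,225). The wedge is at (390,202) with its grip at the right. The stand is at (275,195) with yellow hinges on its left, so the open front faces right. Next I'll measure them.

```bash
cat > h.py <<'E'
import numpy as np, cv2
from cell import monitor, optics
def ray(c,u,v):
    R=np.array(c['R']);t=np.array(c['t'])
    o=-R.T@t; d=R.T@np.array([(u-c['cx'])/c['fx'],(v-c['cy'])/c['fy'],1.]); return o,d
def onz(c,u,v,z):
    o,d=ray(c,u,v); return o+d*(z-o[2])/d[2]
def cloud(c):
    z=c['range_z'].astype(float); v,u=np.mgrid[:z.shape[0],:z.shape[1]]
    P=np.stack([(u-c['cx'])/c['fx']*z,(v-c['cy'])/c['fy']*z,z],-1)
    return (P-np.array(c['t']))@np.array(c['R'])
def proj(c,X):
    p=np.array(c['R'])@np.array(X)+np.array(c['t']); return c['fx']*p[0]/p[2]+c['cx'],c['fy']*p[1]/p[2]+c['cy']
E
python3 - <<'E'
from h import *
c=optics.camera('top');P=cloud(c);f=c['frame']
np.set_printoptions(suppress=True,precision=1)
for n,u,v in [('gauge',302,168),('g2',377,253),('g3',438,225),('board',275,195),('wedge',390,202),('grip',410,196),('tube',269,261),('eraser',313,258),('tape',319,283),('desk',340,190),('strip',390,138),('hinge',258,172)]:
    print(n,P[v,u],onz(c,u,v,0),f[v,u])
cv2.imwrite('pics/b_top.png',cv2.resize(f[130:280,220:460,::-1],None,fx=3.3,fy=3.3,interpolation=cv2.INTER_CUBIC))
c=optics.camera('side');f=c['frame']
cv2.imwrite('pics/b_side.png',cv2.resize(f[140:320,220:420,::-1],None,fx=3.3,fy=3.3,interpolation=cv2.INTER_CUBIC))
E
```

```text
gauge [608.2 154.1  28.8] [614.6 155.7   0. ] [243  71  67]
g2 [366.  -49.7  39.2] [367.7 -53.6   0. ] [243  84  75]
g3 [ 440.5 -220.    38. ] [ 444.2 -228.5    0. ] [242  74  70]
board [533.2 230.9  22.1] [536.9 233.3   0. ] [243 243 239]
wedge [509.8 -92.7  15.1] [512.  -94.7   0. ] [243 222 161]
grip [ 521.9 -145.2   41.9] [ 528.5 -152.3    0. ] [242 220 158]
tube [349.2 248.3  13.4] [349.6 249.9   0. ] [225 133  70]
eraser [355.7 126.   14.7] [356.2 126.4   0. ] [ 62 110 172]
tape [287.  109.9  24.7] [286.6 110.4   0. ] [243 239 191]
desk [548.4  47.4   2.1] [548.8  47.3   0. ] [214 209 210]
strip [691.4 -96.6  30.3] [ 700.  -100.6    0. ] [100  94  88]
hinge [597.1 277.2  35.4] [604.7 282.4   0. ] [243 226 121]
```

View pics/b_top.png

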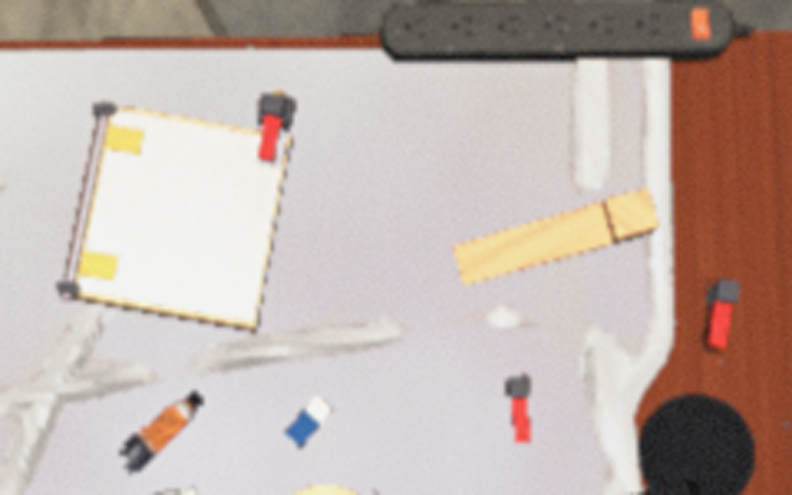

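View pics/b_side.png

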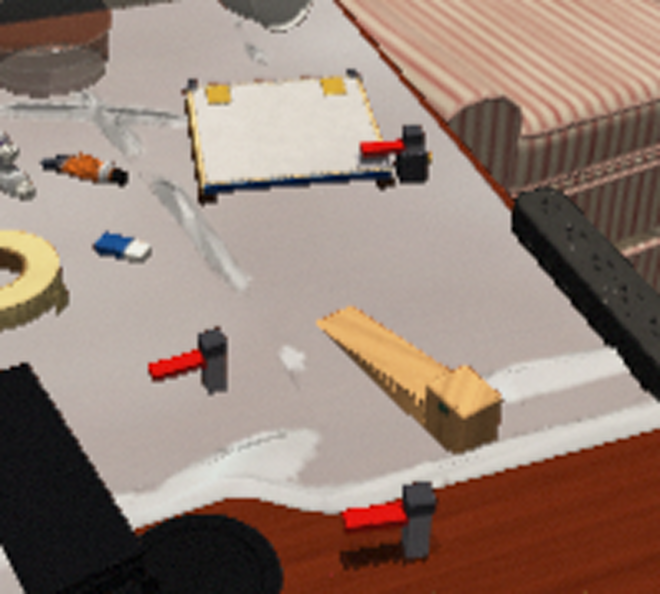

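Run:
```python
from h import *
np.set_printoptions(suppress=True,precision=1)
c=optics.camera('top');P=cloud(c);f=c['frame'];hsv=cv2.cvtColor(f,cv2.COLOR_RGB2HSV)
# wedge
def world(q,z): return np.array([onz(c,u,v,z) for u,v in q])
m=cv2.inRange(hsv,(8,50,120),(30,255,255));m[:,:350]=0;m[:,430:]=0;m[:170]=0;m[235:]=0
k,_=cv2.findContours(m,cv2.RETR_EXTERNAL,cv2.CHAIN_APPROX_NONE);k=max(k,key=cv2.contourArea)
r=cv2.minAreaRect(k);print('wedge px',r); q=cv2.boxPoints(r);print(world(q,10)[:,:2])
# per-pixel cloud of wedge: heights
ys,xs=np.nonzero(m);W=P[ys,xs]
top=W[W[:,2]>35];print('grip top mean',top.mean(0),len(top))
x0=W[:,:2]
rr=cv2.minAreaRect(W[:,:2].astype(np.float32));print('wedge world rect',rr,cv2.boxPoints(rr))
# centreline direction: fit line on cloud
print('line',cv2.fitLine(W[:,:2].astype(np.float32),cv2.DIST_HUBER,0,.01,.01).ravel())
# board white top
b=((hsv[...,1]<15)&(hsv[...,2]>225)).astype(np.uint8)*255;b[:,:235]=0;b[:,312:]=0;b[:155]=0;b[235:]=0
b2=((P[...,2]>16)&(P[...,2]<45)).astype(np.uint8)*255;b2[:,:235]=0;b2[:,312:]=0;b2[:155]=0;b2[235:]=0
for n,mm in(('white',b),('depth',b2)):
    k,_=cv2.findContours(mm,cv2.RETR_EXTERNAL,cv2.CHAIN_APPROX_NONE);k=max(k,key=cv2.contourArea)
    Q=np.array([P[p[0][1],p[0][0]][:2] for p in k],np.float32)
    k2=cv2.convexHull(k)
    rr=cv2.minAreaRect(k);print(n,rr); print(world(cv2.boxPoints(rr),27)[:,:2])
ys,xs=np.nonzero(cv2.erode(b,np.ones((5,5))));B=P[ys,xs]
A=np.c_[B[:,:2],np.ones(len(B))];co=np.linalg.lstsq(A,B[:,2],rcond=None)[0];print('plane',co*[1e3,1e3,1])
# red finger
m=cv2.inRange(hsv,(0,120,120),(8,255,255))|cv2.inRange(hsv,(172,120,120),(180,255,255))
mm=np.zeros_like(m);mm[150:185,290:315]=m[150:185,290:315]
ys,xs=np.nonzero(mm);print('finger px',xs.mean(),ys.mean(),P[ys,xs].mean(0),cv2.minAreaRect(np.c_[xs,ys].astype(np.float32)))
# depth-based desk offset
print('desk z',np.median(P[170:190,330:350,2]))
# grey hinge ends
for u,v in((251,163),(241,217)): print(onz(c,u,v,30))
```

```text
wedge px ((388.1187744140625, 201.49896240234375), (13.897133827209473, 62.11632537841797), 72.80146026611328)
[[ 506.     1.9]
 [ 556.4 -168.1]
 [ 518.1 -178.2]
 [ 468.1   -8.9]]
grip top mean [ 520.1 -140.5   85.7] 188
wedge world rect ((447.06048583984375, -68.43685913085938), (168.5682830810547, 393.30963134765625), 26.33454704284668) [[ 284.3   70.4]
 [ 458.8 -282.1]
 [ 609.8 -207.3]
 [ 435.4  145.2]]
line [  0.2  -1.  511.7 -97.7]
white ((274.7058410644531, 194.94747924804688), (53.40519332885742, 55.0576286315918), 10.124671936035156)
[[470.6 317.8]
 [624.6 292. ]
 [595.4 143.5]
 [442.3 171.5]]
depth ((273.44903564453125, 188.7716827392578), (61.98236846923828, 74.083984375), 10.61965560913086)
[[465.  338.4]
 [672.7 302.2]
 [637.  129.3]
 [430.7 169. ]]
plane [-487.5 -337.9  364. ]
finger px 301.3 170.41666666666666 [599.5 155.7  37.2] ((302.0, 170.5), (6.0, 13.0), 0.0)
desk z 2.7127274376993986
[624.4 297.9  30. ]
[471.3 324.5  30. ]
```

```bash
python3 -m creep '[{"tx":0.75,"tz":-0.557},{"tx":0.75,"tz":-0.557},{"tx":0.75,"tz":-0.557},{"tx":0.75,"tz":-0.557},{"tx":0.75,"tz":-0.557}]'
python3 -m creep '[{"tx":0.75,"tz":-0.557},{"tx":0.75,"tz":-0.557},{"tx":0.75,"tz":-0.557},{"tx":0.75,"tz":-0.557},{"tx":0.75,"tz":-0.557}]'
python3 -m creep '[{"tx":0.75,"tz":-0.557,"turn":0.428},{"tx":0.75,"tz":-0.557,"turn":0.428},{"tx":0.75,"tz":-0.557,"turn":0.428},{"tx":0.75,"tz":-0.557,"turn":0.428},{"tx":0.75,"tz":-0.557,"turn":0.428},{"tx":0.75,"tz":-0.557,"turn":0.428},{"tx":0.75,"tz":-0.557,"turn":0.428},{"tx":0.75,"tz":-0.557,"turn":0.428},{"tx":0.75,"tz":-0.557,"turn":0.428},{"tx":0.75,"tz":-0.557,"turn":0.428},{"tx":0.75,"tz":-0.557,"turn":0.428},{"tx":0.75,"tz":-0.557,"turn":0.428}]'
cat >> h.py <<'E'
from scipy.spatial.transform import Rotation as Ro
def wrist():
    s=monitor.read_state(); c=optics.camera('wrist')
    Rt=Ro.from_euler('xyz',s['eef_rot']).as_matrix(); M=np.array(c['mount'])
    Rwc=Rt@M[:3,:3]; tw=Rt@M[:3,3]+s['eef_pos']
    c['R']=Rwc.T; c['t']=-Rwc.T@tw
    return s,c
E
python3 - <<'E'
from h import *
s,c=wrist();print(s['clock'],s['eef_pos'],s['eef_rot'],s['wrist_force'])
f=c['frame'];cv2.imwrite('pics/c_wrist.png',f[:,:,::-1])
np.savez('/tmp/c.npz',**{k:c[k] for k in('frame','range_z','fx','fy','cx','cy','R','t')})
E
```

```text
0.3 [216.04132403 505.67795318 205.26555708] [-1.57122444e+00  1.67545552e-05 -4.03747754e-01] [ 0.34729733  0.95469627 -0.59601846]$[0]: bad value
$[0]: bad value
$[0]: bad value
```

View pics/c_wrist.png

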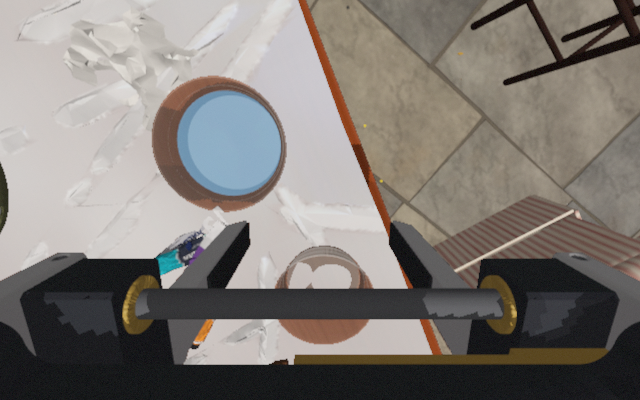

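The rows were refused as "bad value" and nothing moved. I'll resend them with all five keys.

```bash
python3 -m creep '[{"tx":0.75,"ty":0,"tz":-0.557,"turn":0,"fingers":94},{"tx":0.75,"ty":0,"tz":-0.557,"turn":0,"fingers":94},{"tx":0.75,"ty":0,"tz":-0.557,"turn":0,"fingers":94},{"tx":0.75,"ty":0,"tz":-0.557,"turn":0,"fingers":94},{"tx":0.75,"ty":0,"tz":-0.557,"turn":0,"fingers":94}]'
```

```text
clock: 0.85
eef_pos: [311.9, 341.6, 205.6]
eef_rot: [-1.571, -0.001, -0.408]
wrist_force: [-0.6, -0.1, 0.2]
finger_gap: 93.7
```

```bash
python3 -m creep '[{"tx":0.75,"ty":0,"tz":-0.557,"turn":0,"fingers":94},{"tx":0.75,"ty":0,"tz":-0.557,"turn":0,"fingers":94},{"tx":0.75,"ty":0,"tz":-0.557,"turn":0,"fingers":94},{"tx":0.75,"ty":0,"tz":-0.557,"turn":0,"fingers":94},{"tx":0.75,"ty":0,"tz":-0.557,"turn":0,"fingers":94}]'
python3 -m creep '[{"tx":0.75,"ty":0,"tz":-0.557,"turn":0.428,"fingers":94},{"tx":0.75,"ty":0,"tz":-0.557,"turn":0.428,"fingers":94},{"tx":0.75,"ty":0,"tz":-0.557,"turn":0.428,"fingers":94},{"tx":0.75,"ty":0,"tz":-0.557,"turn":0.428,"fingers":94},{"tx":0.75,"ty":0,"tz":-0.557,"turn":0.428,"fingers":94},{"tx":0.75,"ty":0,"tz":-0.557,"turn":0.428,"fingers":94},{"tx":0.75,"ty":0,"tz":-0.557,"turn":0.428,"fingers":94},{"tx":0.75,"ty":0,"tz":-0.557,"turn":0.428,"fingers":94},{"tx":0.75,"ty":0,"tz":-0.557,"turn":0.428,"fingers":94},{"tx":0.75,"ty":0,"tz":-0.557,"turn":0.428,"fingers":94},{"tx":0.75,"ty":0,"tz":-0.557,"turn":0.428,"fingers":94},{"tx":0.75,"ty":0,"tz":-0.557,"turn":0.428,"fingers":94}]'
python3 - <<'E'
from h import *
s,c=wrist();print(s['clock'],s['eef_pos'],s['eef_rot'],s['wrist_force'])
f=c['frame'];cv2.imwrite('pics/d_wrist.png',f[:,:,::-1])
np.savez('/tmp/d.npz',**{k:c[k] for k in('frame','range_z','fx','fy','cx','cy','R','t')})
E
```

```text
clock: 1.35
eef_pos: [407.0, 177.3, 205.8]
eef_rot: [-1.571, -0.001, -0.412]
wrist_force: [0.1, -0.1, 0.4]
finger_gap: 94.1
clock: 2.55
eef_pos: [499.9, 15.6, 205.9]
eef_rot: [-1.57, -0.0, -1.752]
wrist_force: [0.1, 0.5, -0.7]
finger_gap: 93.9
2.55 [499.91968659  15.63873521 205.90976972] [-1.56994358e+00 -4.10454632e-04 -1.75210561e+00] [ 0.06252944  0.50000068 -0.69543793]
```

View pics/d_wrist.png

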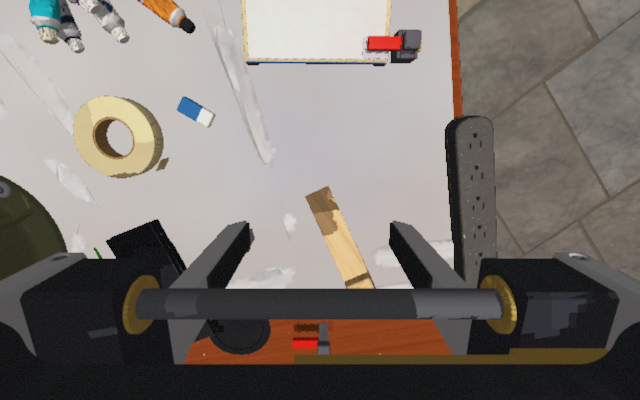

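The close wrist view shows the board's blue front edge from (247,62) to (388,64), with the chosen gauge at (395,45). The wedge nose is at (318,190). I'll take subpixel fits from this.

Run:
```python
import numpy as np,cv2
c=np.load('/tmp/d.npz');f=c['frame']
a=cv2.resize(f[0:100,220:440,::-1],None,fx=3.6,fy=3.6,interpolation=cv2.INTER_CUBIC)
b=cv2.resize(f[175:300,280:400,::-1],None,fx=4,fy=4,interpolation=cv2.INTER_CUBIC)
cv2.imwrite('pics/e1.png',a);cv2.imwrite('pics/e2.png',b)
```

```text
(no output)
```

View pics/e1.png

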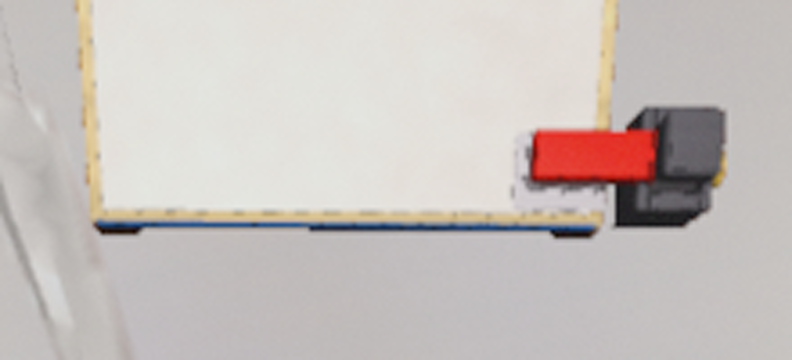

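View pics/e2.png

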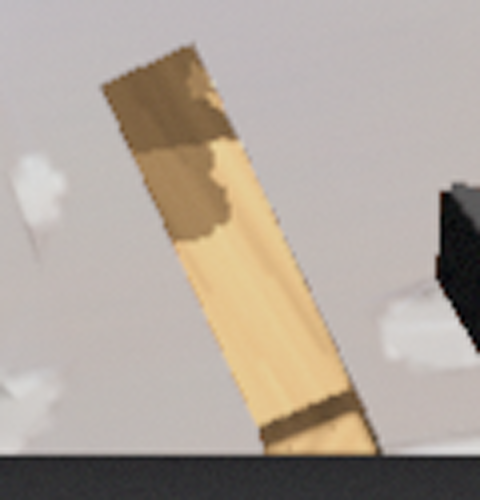

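```bash
cat > m.py <<'E'
from h import *
np.set_printoptions(suppress=True,precision=2)
c=np.load('/tmp/d.npz')
cr=lambda x,y,s,ox,oy:((x+.5)/s-.5+ox,(y+.5)/s-.5+oy)
L=onz(c,*cr(92,217,3.6,220,0),22.7);R=onz(c,*cr(603,222,3.6,220,0),22.7)
print('front',L,R,'len',np.linalg.norm(L-R)); mid=(L+R)/2
yax=(L-R)[:2]/np.linalg.norm((L-R)[:2]); xax=np.array([yax[1],-yax[0]])
print('mid',mid,'stand yaw',np.arctan2(xax[1],xax[0]))
# finger
z=22.7+6
n1=onz(c,*cr(101,88,4,280,175),4);n2=onz(c,*cr(194,42,4,280,175),4)
print('nose',n1,n2,np.linalg.norm(n1-n2),(n1+n2)/2)
# sides at ramp height: pts left side (177,242)? right (352,390) left(262,432)
a=onz(c,*cr(262,432,4,280,175),28);b=onz(c,*cr(352,390,4,280,175),28)
print('ramp end',a,b,np.linalg.norm(a-b))
N=((n1+n2)/2)[:2];A=((a+b)/2)[:2];d=N-A;print('len(130)',np.linalg.norm(d),'yaw',np.arctan2(d[1],d[0]));u=d/np.linalg.norm(d)
print('grip',N-150*u)
# wood mask minAreaRect in world: colour contour
E
python3 m.py
```

```text
front [440.1  172.96  22.7 ] [603.59 141.47  22.7 ] len 166.49780687899266
mid [521.85 157.21  22.7 ] stand yaw 1.3804966164094723
nose [475.14  -6.72   4.  ] [509.64   3.5    4.  ] 35.97420778606666 [492.39  -1.61   4.  ]
ramp end [ 509.05 -133.82   28.  ] [ 542.49 -123.32   28.  ] 35.04716621808662
len(130) 131.27311619523988 yaw 1.827921520106148
grip [ 530.54 -146.68]
```

Sizes agree: front edge 166.5 (true 168), nose 36.0, ramp 131 (true 130). Next I'll move over the grip.

```bash
python3 -m creep '[{"tx":0.771,"ty":0.2,"tz":0.297,"turn":-0.14,"fingers":80},{"tx":0.771,"ty":0.5,"tz":0.297,"turn":-0.14,"fingers":80},{"tx":0.771,"ty":0.5,"tz":0.297,"turn":-0.14,"fingers":80},{"tx":0.771,"ty":0.5,"tz":0.297,"turn":-0.14,"fingers":80},{"tx":0.771,"ty":0.5,"tz":0.297,"turn":-0.14,"fingers":80},{"tx":0.771,"ty":0.5,"tz":0.297,"turn":-0.14,"fingers":80},{"tx":0.771,"ty":0.5,"tz":0.297,"turn":-0.14,"fingers":80}]'
python3 - <<'E'
from h import *
s,c=wrist();print(s['clock'],s['eef_pos'],s['eef_rot'],s['wrist_force'])
f=c['frame'].copy()
for X in ([530.5,-146.7,44],[492.4,-1.6,4]):
    u,v=proj(c,X);print(u,v);cv2.circle(f,(int(u),int(v)),3,(255,0,255),-1)
cv2.imwrite('pics/f_wrist.png',f[:,:,::-1])
np.savez('/tmp/f.npz',**{k:c[k] for k in('frame','range_z','fx','fy','cx','cy','R','t')})
E
```

```text
clock: 3.3
eef_pos: [530.9, -146.2, 107.0]
eef_rot: [-1.569, -0.001, -1.312]
wrist_force: [-0.4, -0.1, 1.0]
finger_gap: 80.0
3.3 [ 530.87318832 -146.24491547  107.03461806] [-1.56901496e+00 -1.35883897e-03 -1.31203473e+00] [-0.39209122 -0.11729029  1.03288752]
319.1285011587535 207.6537494153198
319.30895861080666 33.88882470988409
```

View pics/f_wrist.png

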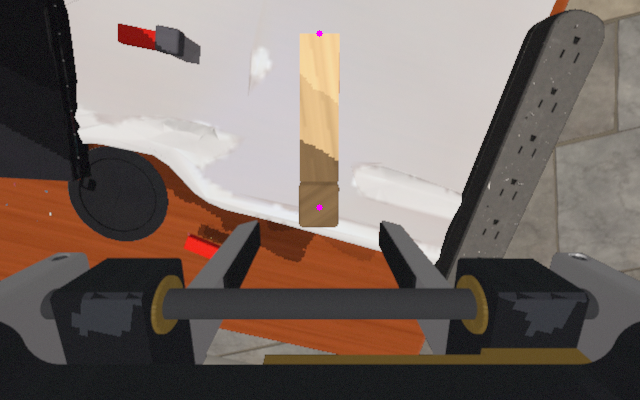

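The projected grip and nose points sit on the block, at (319,205) and (319,34), so it is aligned. Descend and grip.

```bash
python3 -m creep '[{"tx":0,"ty":0.2,"tz":0,"turn":0,"fingers":80},{"tx":0,"ty":0.4,"tz":0,"turn":0,"fingers":80},{"tx":0,"ty":0.49,"tz":0,"turn":0,"fingers":80},{"tx":0,"ty":0.49,"tz":0,"turn":0,"fingers":80},{"tx":0,"ty":0.49,"tz":0,"turn":0,"fingers":80}]' 25
python3 -m creep '[{"tx":0,"ty":0,"tz":0,"turn":0,"fingers":25},{"tx":0,"ty":0,"tz":0,"turn":0,"fingers":25},{"tx":0,"ty":0,"tz":0,"turn":0,"fingers":25},{"tx":0,"ty":0,"tz":0,"turn":0,"fingers":25},{"tx":0,"ty":0,"tz":0,"turn":0,"fingers":25},{"tx":0,"ty":0,"tz":0,"turn":0,"fingers":25}]' 25
```

```text
clock: 3.85
eef_pos: [532.0, -145.7, 10.7]
eef_rot: [-1.567, -0.003, -1.311]
wrist_force: [-0.0, -0.3, -0.1]
finger_gap: 80.0
clock: 4.45
eef_pos: [532.0, -145.8, 10.7]
eef_rot: [-1.567, -0.003, -1.311]
wrist_force: [-0.6, -0.4, 5.2]
finger_gap: 35.9
```

```bash
python3 -m creep '[{"tx":0,"ty":0,"tz":0,"turn":0,"fingers":25},{"tx":0,"ty":-0.05,"tz":0,"turn":0,"fingers":25},{"tx":0,"ty":-0.1,"tz":0,"turn":0,"fingers":25},{"tx":0,"ty":-0.1,"tz":0,"turn":0,"fingers":25}]' 45
python3 - <<'E'
from h import *
s,c=wrist();print(s['clock'],s['eef_pos'],s['eef_rot'],s['wrist_force'],s['moment'])
f=c['frame'].copy();cv2.imwrite('pics/g_wrist.png',f[:,:,::-1])
c=optics.camera('side');cv2.imwrite('pics/g_side.png',cv2.resize(c['frame'][140:320,220:420,::-1],None,fx=3.3,fy=3.3))
E
```

```text
clock: 4.85
eef_pos: [532.8, -146.0, 32.6]
eef_rot: [-1.565, -0.004, -1.31]
wrist_force: [0.6, -0.0, -1.8]
finger_gap: 35.6
4.85 [ 532.76968085 -145.99020023   32.60402007] [-1.56502434 -0.00407606 -1.31049252] [ 0.64774882 -0.03982094 -1.75547341] [-0.08057832 -0.00812051  0.01656698]
```

View pics/g_wrist.png

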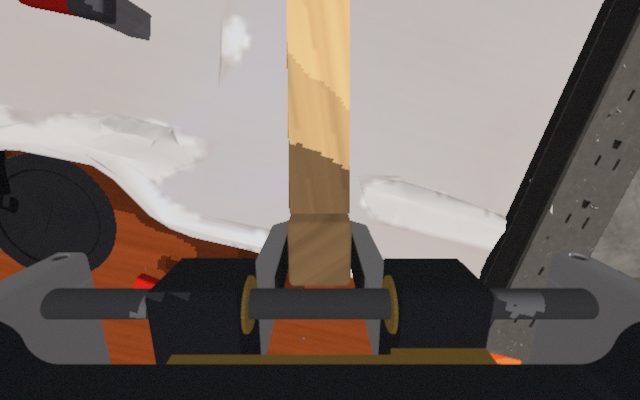

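View pics/g_side.png

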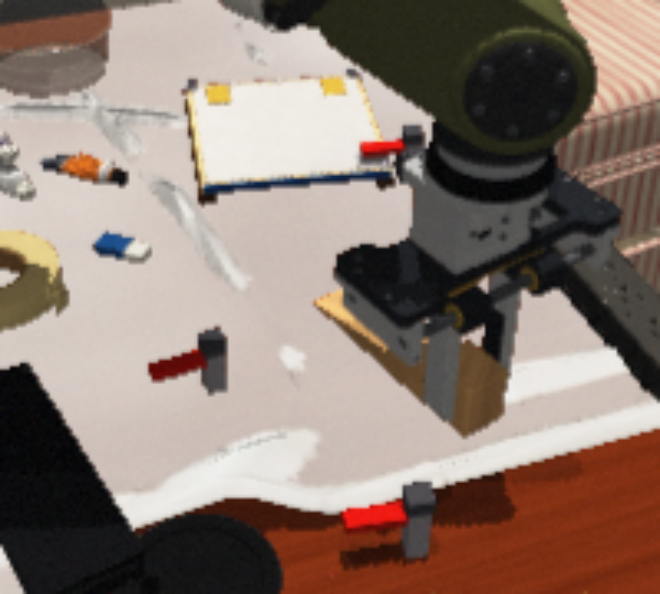

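Grasp is centred and the wedge is lifted level. Carry it to the line in front of the stand.

```bash
python3 -m creep '[{"tx":-0.1,"ty":0,"tz":-0.005,"turn":0.02,"fingers":25},{"tx":-0.25,"ty":0,"tz":-0.01,"turn":0.05,"fingers":25},{"tx":-0.4,"ty":0,"tz":-0.02,"turn":0.08,"fingers":25},{"tx":-0.55,"ty":0,"tz":-0.025,"turn":0.11,"fingers":25},{"tx":-0.65,"ty":0,"tz":-0.03,"turn":0.13,"fingers":25},{"tx":-0.714,"ty":0,"tz":-0.033,"turn":0.1434,"fingers":25},{"tx":-0.714,"ty":0,"tz":-0.033,"turn":0.1434,"fingers":25},{"tx":-0.714,"ty":0,"tz":-0.033,"turn":0.1434,"fingers":25}]'
python3 - <<'E'
from h import *
s,c=wrist();print(s['clock'],s['eef_pos'],s['eef_rot'],s['wrist_force'],s['moment'])
f=c['frame'].copy();cv2.imwrite('pics/h_wrist.png',f[:,:,::-1])
np.savez('/tmp/h.npz',**{k:c[k] for k in('frame','range_z','fx','fy','cx','cy','R','t')})
c=optics.camera('side');cv2.imwrite('pics/h_side.png',cv2.resize(c['frame'][140:320,220:420,::-1],None,fx=3.3,fy=3.3))
c=optics.camera('top');cv2.imwrite('pics/h_top.png',cv2.resize(c['frame'][130:280,220:460,::-1],None,fx=3.3,fy=3.3))
E
```

```text
clock: 5.75
eef_pos: [489.1, -9.7, 30.7]
eef_rot: [-1.566, -0.001, -1.759]
wrist_force: [0.2, -0.9, -0.6]
finger_gap: 35.8
5.75 [489.06252215  -9.72829605  30.67350227] [-1.56568991e+00 -1.03442887e-03 -1.75929677e+00] [ 0.24478217 -0.90129674 -0.55277177] [-0.10571998  0.05357765 -0.00320523]
```

View pics/h_wrist.png

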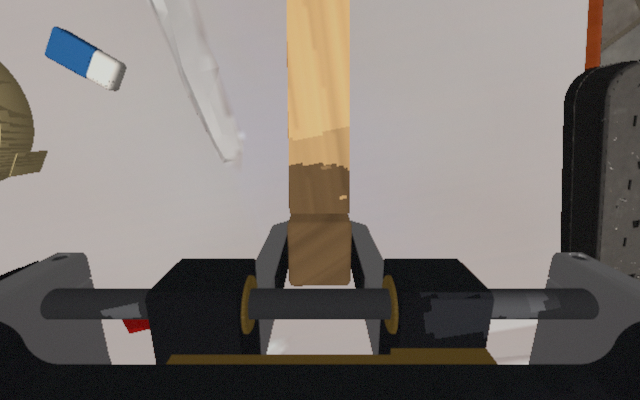

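View pics/h_side.png

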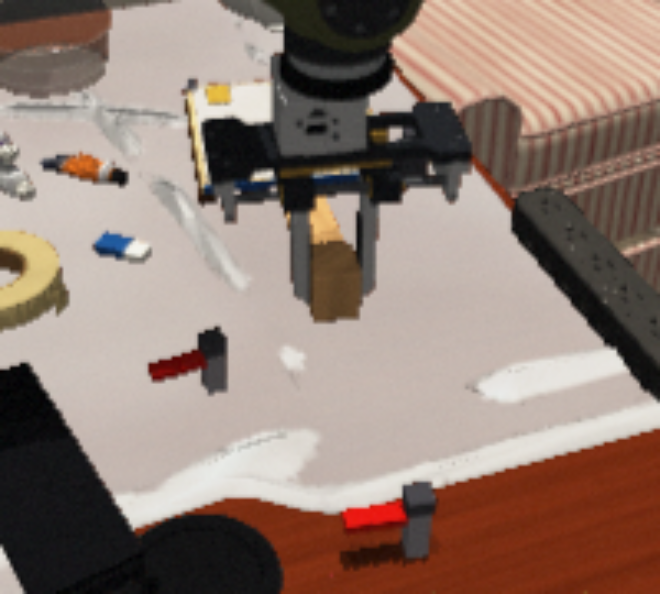

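View pics/h_top.png

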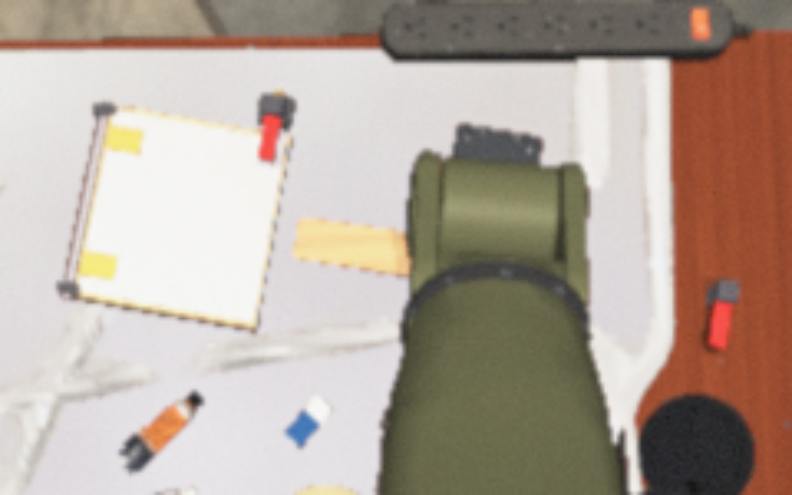

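The wedge is on the insertion line, with its nose about 20 mm short of the edge and its heading matching. The top view puts it about 2.5 mm towards world -x, so I'll split the difference and lower.

```bash
python3 -m creep '[{"tx":0,"ty":0.04,"tz":0.008,"turn":0,"fingers":25},{"tx":0,"ty":0.075,"tz":0.008,"turn":0,"fingers":25},{"tx":0,"ty":0.09,"tz":0.008,"turn":0,"fingers":25},{"tx":0,"ty":0.09,"tz":0.008,"turn":0,"fingers":25},{"tx":0,"ty":0.09,"tz":0.008,"turn":0,"fingers":25}]'
python3 -c "
from h import *
s=monitor.read_state();print(s['eef_pos'],s['eef_rot'],s['moment'])"
```

```text
clock: 6.4
eef_pos: [490.8, -10.5, 12.6]
eef_rot: [-1.566, -0.001, -1.761]
wrist_force: [0.3, 0.3, -0.6]
finger_gap: 35.5
[490.75231844 -10.50904699  12.57637722] [-1.56591776e+00 -9.88994929e-04 -1.76098923e+00] [-0.09578103  0.07475366 -0.01651335]
```

```bash
python3 -m creep '[{"tx":0,"ty":0.004,"tz":0,"turn":0,"fingers":25},{"tx":0,"ty":0.008,"tz":0,"turn":0,"fingers":25},{"tx":0,"ty":0.008,"tz":0,"turn":0,"fingers":25},{"tx":0,"ty":0.008,"tz":0,"turn":0,"fingers":25}]'
```

```text
clock: 6.8
eef_pos: [490.8, -10.5, 11.0]
eef_rot: [-1.566, -0.001, -1.761]
wrist_force: [0.1, 0.4, -1.4]
finger_gap: 35.5
```

```bash
python3 -m creep '[{"tx":0,"ty":0.003,"tz":0,"turn":0,"fingers":25},{"tx":0,"ty":0.003,"tz":0,"turn":0,"fingers":25},{"tx":0,"ty":0.003,"tz":0,"turn":0,"fingers":25}]'
```

```text
clock: 7.1
eef_pos: [490.9, -10.5, 10.8]
eef_rot: [-1.566, -0.001, -1.761]
wrist_force: [-2.5, 0.1, 6.0]
finger_gap: 35.7
```

On the desk (+6 N). Slide the first 60 mm.

```bash
python3 -m creep '[{"tx":-0.04,"ty":0,"tz":0,"turn":0,"fingers":25},{"tx":-0.08,"ty":0,"tz":0,"turn":0,"fingers":25},{"tx":-0.12,"ty":0,"tz":0,"turn":0,"fingers":25},{"tx":-0.16,"ty":0,"tz":0,"turn":0,"fingers":25},{"tx":-0.2,"ty":0,"tz":0,"turn":0,"fingers":25},{"tx":-0.24,"ty":0,"tz":0,"turn":0,"fingers":25},{"tx":-0.27,"ty":0,"tz":0,"turn":0,"fingers":25},{"tx":-0.3,"ty":0,"tz":0,"turn":0,"fingers":25},{"tx":-0.3,"ty":0,"tz":0,"turn":0,"fingers":25}]'
python3 - <<'E'
from h import *
s,c=wrist();print(s['eef_pos'],s['eef_rot'],s['wrist_force'],s['moment'])
cv2.imwrite('pics/i_wrist.png',c['frame'][:,:,::-1])
c=optics.camera('side');cv2.imwrite('pics/i_side.png',cv2.resize(c['frame'][140:260,260:380,::-1],None,fx=5,fy=5,interpolation=cv2.INTER_CUBIC))
c=optics.camera('top');cv2.imwrite('pics/i_top.png',cv2.resize(c['frame'][130:250,220:380,::-1],None,fx=4,fy=4,interpolation=cv2.INTER_CUBIC))
E
```

```text
clock: 8.0
eef_pos: [502.5, 49.3, 10.8]
eef_rot: [-1.565, -0.0, -1.761]
wrist_force: [0.1, 1.9, 4.2]
finger_gap: 35.9
[502.50772166  49.28343984  10.79348586] [-1.56517667e+00 -3.55398443e-04 -1.76051963e+00] [0.07982335 1.94538089 4.23987965] [0.38836344 0.04283805 0.01962309]
```

View pics/i_wrist.png

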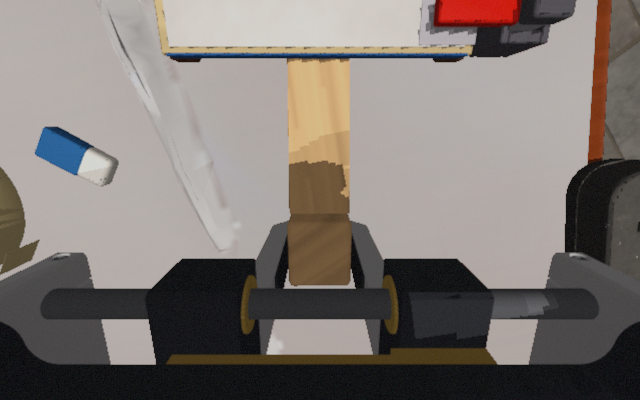

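View pics/i_side.png

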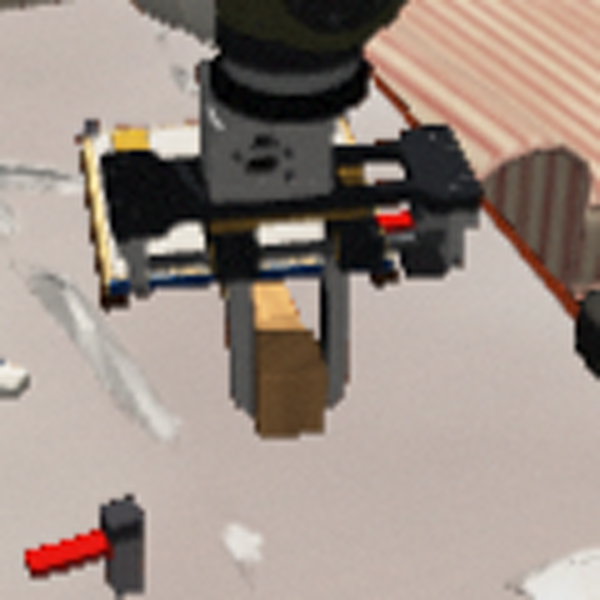

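View pics/i_top.png

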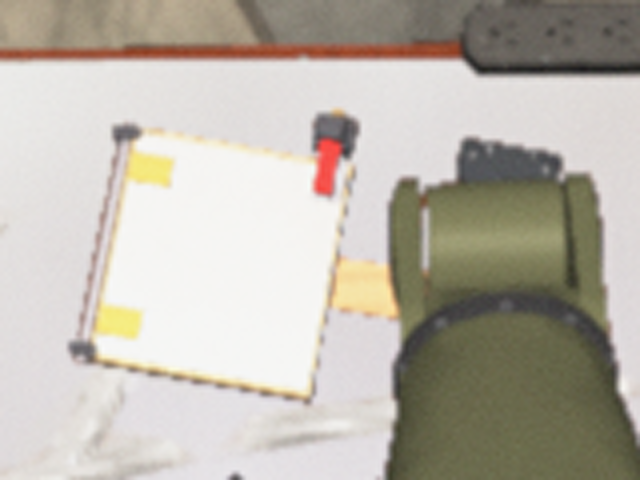

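In the wrist view the wedge is centred, with its middle at column 319 and the edge middle at column 319. Continue slowly.

```bash
python3 -m creep '[{"tx":-0.01,"ty":0,"tz":0,"turn":0,"fingers":25},{"tx":-0.02,"ty":0,"tz":0,"turn":0,"fingers":25},{"tx":-0.03,"ty":0,"tz":0,"turn":0,"fingers":25},{"tx":-0.04,"ty":0,"tz":0,"turn":0,"fingers":25},{"tx":-0.05,"ty":0,"tz":0,"turn":0,"fingers":25}]'
python3 -m creep '[{"tx":-0.01,"ty":0,"tz":0,"turn":0,"fingers":25},{"tx":-0.02,"ty":0,"tz":0,"turn":0,"fingers":25},{"tx":-0.03,"ty":0,"tz":0,"turn":0,"fingers":25},{"tx":-0.04,"ty":0,"tz":0,"turn":0,"fingers":25},{"tx":-0.05,"ty":0,"tz":0,"turn":0,"fingers":25}]'
python3 -m creep '[{"tx":-0.01,"ty":0,"tz":0,"turn":0,"fingers":25},{"tx":-0.02,"ty":0,"tz":0,"turn":0,"fingers":25},{"tx":-0.025,"ty":0,"tz":0,"turn":0,"fingers":25}]'
```

```text
clock: 8.65
eef_pos: [504.2, 58.1, 10.8]
eef_rot: [-1.565, -0.001, -1.761]
wrist_force: [-1.9, -7.3, 5.2]
finger_gap: 35.9
clock: 9.15
eef_pos: [506.0, 67.5, 10.8]
eef_rot: [-1.566, -0.002, -1.761]
wrist_force: [-0.2, -7.9, 5.8]
finger_gap: 35.7
clock: 9.45
eef_pos: [506.9, 72.1, 10.8]
eef_rot: [-1.566, -0.003, -1.761]
wrist_force: [-0.9, -6.5, 5.5]
finger_gap: 35.6
```

```bash
cat > gap.py <<'E'
from h import *
import sys
np.set_printoptions(suppress=True,precision=2)
s,c=wrist();f=c['frame'];P=cloud(c);hsv=cv2.cvtColor(f,cv2.COLOR_RGB2HSV)
cv2.imwrite('pics/%s.png'%sys.argv[1],f[:,:,::-1])
m=(cv2.inRange(hsv,(0,120,120),(8,255,255))|cv2.inRange(hsv,(172,120,120),(180,255,255)))
m[:, :350]=0; m[150:]=0; me=cv2.erode(m,np.ones((5,5)))
Z=P[...,2][(me>0)&(c['range_z']>0)];print('finger top z',np.median(Z),Z.std(),len(Z))
b=((hsv[...,1]<25)&(hsv[...,2]>200)).astype(np.uint8)*255;b[75:]=0
b=cv2.erode(b,np.ones((7,7)));q=P[(b>0)&(c['range_z']>0)&(P[...,2]>14)]
mid=np.array([521.85,157.2]);xa=np.array([.1892,.9819]);sx=(q[:,:2]-mid)@xa
for lo,hi in((0,10),(10,20),(20,30),(30,45)):
    k=(sx>lo)&(sx<hi); print(lo,hi,k.sum(),np.median(q[k,2]) if k.any() else None)
d=P[200:240,120:200,2];print('desk',np.median(d),d.std())
print(s['wrist_force'],s['eef_pos'])
E
python3 gap.py j
```

```text
finger top z 37.95842602259529 0.6889189902562363 1876
0 10 0 None
10 20 3683 26.587450604854233
20 30 5485 26.82179550006068
30 45 10088 27.139555576238276
desk 3.5135002720621493 10.992103197365621
[-0.89 -6.47  5.49] [506.91  72.09  10.75]
```

View pics/j.png

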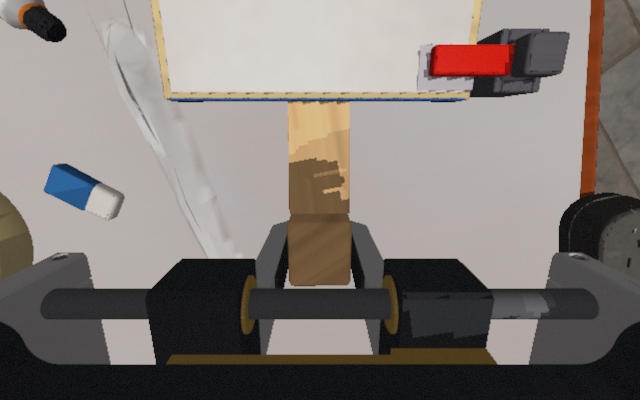

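Depth gives the finger underside at about 30 mm and the board top below it at about 26.7 mm. That leaves a gap of about 3.3 mm, or roughly 20 mm of travel. Advance 10 mm and re-measure.

```bash
python3 -m creep '[{"tx":-0.01,"ty":0,"tz":0,"turn":0,"fingers":25},{"tx":-0.02,"ty":0,"tz":0,"turn":0,"fingers":25},{"tx":-0.025,"ty":0,"tz":0,"turn":0,"fingers":25}]'
python3 -m creep '[{"tx":-0.01,"ty":0,"tz":0,"turn":0,"fingers":25},{"tx":-0.02,"ty":0,"tz":0,"turn":0,"fingers":25},{"tx":-0.025,"ty":0,"tz":0,"turn":0,"fingers":25}]'
python3 gap.py k
```

```text
clock: 9.8
eef_pos: [507.8, 76.8, 10.7]
eef_rot: [-1.566, -0.003, -1.761]
wrist_force: [-0.5, -7.4, 5.6]
finger_gap: 36.0
clock: 10.1
eef_pos: [508.7, 81.4, 10.8]
eef_rot: [-1.566, -0.004, -1.761]
wrist_force: [-0.8, -6.6, 5.3]
finger_gap: 35.4
finger top z 37.89666052440601 0.6709260421722585 1765
0 10 0 None
10 20 0 None
20 30 4432 28.315894567049895
30 45 9782 28.494874197605732
desk 3.8672512270780164 11.059905111815766
[-0.8  -6.56  5.32] [508.73  81.35  10.75]
```

```bash
python3 -m creep '[{"tx":-0.005,"ty":0,"tz":0,"turn":0,"fingers":25},{"tx":-0.01,"ty":0,"tz":0,"turn":0,"fingers":25},{"tx":-0.015,"ty":0,"tz":0,"turn":0,"fingers":25}]'
python3 -m creep '[{"tx":-0.004,"ty":0,"tz":0,"turn":0,"fingers":25},{"tx":-0.008,"ty":0,"tz":0,"turn":0,"fingers":25},{"tx":-0.008,"ty":0,"tz":0,"turn":0,"fingers":25}]'
python3 gap.py l
```

```text
clock: 10.45
eef_pos: [509.3, 84.0, 10.8]
eef_rot: [-1.566, -0.005, -1.762]
wrist_force: [-1.2, -6.6, 5.8]
finger_gap: 35.7
clock: 10.75
eef_pos: [509.5, 85.3, 10.8]
eef_rot: [-1.567, -0.005, -1.762]
wrist_force: [-1.6, -5.6, 5.2]
finger_gap: 35.6
finger top z 37.92391989122238 0.6254516060824402 1727
0 10 0 None
10 20 0 None
20 30 2446 28.963322720873034
30 45 9614 29.067088597204368
desk 3.9883794704553153 13.199341131493066
[-1.59 -5.65  5.16] [509.53  85.28  10.76]
```

```bash
python3 -m creep '[{"tx":-0.005,"ty":0,"tz":0,"turn":0,"fingers":25},{"tx":-0.007,"ty":0,"tz":0,"turn":0,"fingers":25},{"tx":-0.007,"ty":0,"tz":0,"turn":0,"fingers":25}]'
python3 -m creep '[{"tx":-0.005,"ty":0,"tz":0,"turn":0,"fingers":25},{"tx":-0.007,"ty":0,"tz":0,"turn":0,"fingers":25},{"tx":-0.007,"ty":0,"tz":0,"turn":0,"fingers":25}]'
```

```text
clock: 11.1
eef_pos: [509.8, 86.3, 10.8]
eef_rot: [-1.567, -0.006, -1.762]
wrist_force: [-0.8, -7.3, 4.4]
finger_gap: 35.9
clock: 11.4
eef_pos: [510.0, 87.4, 10.8]
eef_rot: [-1.567, -0.006, -1.762]
wrist_force: [-0.9, -6.5, 4.3]
finger_gap: 35.6
```

```bash
python3 -m creep '[{"tx":-0.005,"ty":0,"tz":0,"turn":0,"fingers":25},{"tx":-0.007,"ty":0,"tz":0,"turn":0,"fingers":25},{"tx":-0.007,"ty":0,"tz":0,"turn":0,"fingers":25}]'
```

```text
clock: 11.7
eef_pos: [510.2, 88.5, 10.7]
eef_rot: [-1.567, -0.006, -1.763]
wrist_force: [-1.1, -6.1, 5.3]
finger_gap: 35.4
```

```bash
python3 -m creep '[{"tx":-0.005,"ty":0,"tz":0,"turn":0,"fingers":25},{"tx":-0.007,"ty":0,"tz":0,"turn":0,"fingers":25},{"tx":-0.007,"ty":0,"tz":0,"turn":0,"fingers":25}]'; python3 gap.py n
```

```text
clock: 12.0
eef_pos: [510.4, 89.6, 10.7]
eef_rot: [-1.567, -0.007, -1.763]
wrist_force: [-1.1, -7.0, 4.4]
finger_gap: 36.1
finger top z 37.95409381727231 0.679200925822166 1712
0 10 0 None
10 20 0 None
20 30 22 30.505819626148956
30 45 9515 29.671022440191607
desk 4.233815648486624 10.988092448771512
[-1.15 -7.03  4.42] [510.43  89.56  10.74]
```

The gap is about 0.5 mm. The tool pitch has drifted by 0.4°, so before touch I'll release and regrip to let the wedge lie flat and clear the preload.

```bash
python3 -m creep '[{"tx":0,"ty":0,"tz":0,"turn":0,"fingers":50},{"tx":0,"ty":0,"tz":0,"turn":0,"fingers":50},{"tx":0,"ty":0,"tz":0,"turn":0,"fingers":50},{"tx":0,"ty":0,"tz":0,"turn":0,"fingers":50}]'
python3 gap.py o
python3 -m creep '[{"tx":0,"ty":0,"tz":0,"turn":0,"fingers":25},{"tx":0,"ty":0,"tz":0,"turn":0,"fingers":25},{"tx":0,"ty":0,"tz":0,"turn":0,"fingers":25},{"tx":0,"ty":0,"tz":0,"turn":0,"fingers":25},{"tx":0,"ty":0,"tz":0,"turn":0,"fingers":25}]' 30
python3 gap.py p
```

```text
clock: 12.45
eef_pos: [510.4, 89.7, 10.6]
eef_rot: [-1.567, -0.007, -1.763]
wrist_force: [-0.3, 0.4, -0.5]
finger_gap: 49.9
finger top z 37.91757135780191 0.6574640651611589 1687
0 10 0 None
10 20 0 None
20 30 5 30.874684701918866
30 45 9509 29.665412582188882
desk 4.241155873596933 13.13684814155152
[-0.27  0.41 -0.46] [510.37  89.66  10.62]
clock: 13.0
eef_pos: [510.4, 89.7, 10.7]
eef_rot: [-1.567, -0.007, -1.763]
wrist_force: [-0.2, -0.3, 0.1]
finger_gap: 36.1
finger top z 37.95548400060448 0.6624332977386861 1688
0 10 0 None
10 20 0 None
20 30 6 31.324200128160264
30 45 9496 29.706636650747285
desk 4.244402591042601 11.450009316856688
[-0.2  -0.34  0.11] [510.37  89.66  10.66]
```

View pics/o.png

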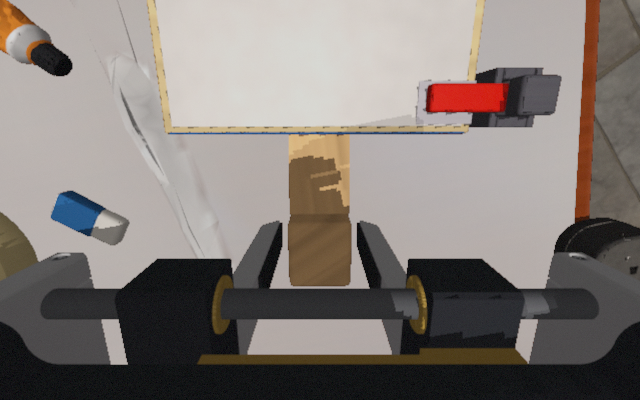

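The board held its height on release, with the wedge centred (319 against 318). Regripped cleanly; now feel for the touch.

```bash
python3 -m creep '[{"tx":-0.004,"ty":0,"tz":0,"turn":0,"fingers":25},{"tx":-0.006,"ty":0,"tz":0,"turn":0,"fingers":25},{"tx":-0.006,"ty":0,"tz":0,"turn":0,"fingers":25}]'
```

```text
clock: 13.35
eef_pos: [510.5, 90.5, 10.6]
eef_rot: [-1.568, -0.007, -1.763]
wrist_force: [-0.9, -5.1, 1.4]
finger_gap: 36.0
```

```bash
python3 -m creep '[{"tx":-0.004,"ty":0,"tz":0,"turn":0,"fingers":25},{"tx":-0.006,"ty":0,"tz":0,"turn":0,"fingers":25},{"tx":-0.006,"ty":0,"tz":0,"turn":0,"fingers":25}]'; python3 gap.py q1
```

```text
clock: 13.65
eef_pos: [510.7, 91.5, 10.6]
eef_rot: [-1.568, -0.008, -1.763]
wrist_force: [-0.5, -4.6, 1.2]
finger_gap: 35.7
finger top z 37.94179412809466 0.6529472868122456 1702
0 10 0 None
10 20 0 None
20 30 0 None
30 45 8359 29.941538933633833
desk 4.311724094093876 11.419443979752662
[-0.49 -4.64  1.25] [510.72  91.46  10.64]
```

```bash
python3 -m creep '[{"tx":-0.004,"ty":0,"tz":0,"turn":0,"fingers":25},{"tx":-0.006,"ty":0,"tz":0,"turn":0,"fingers":25},{"tx":-0.006,"ty":0,"tz":0,"turn":0,"fingers":25}]'
```

```text
clock: 14.0
eef_pos: [510.9, 92.4, 10.6]
eef_rot: [-1.568, -0.008, -1.763]
wrist_force: [-0.9, -5.2, 1.2]
finger_gap: 35.8
```

```bash
python3 -m creep '[{"tx":-0.004,"ty":0,"tz":0,"turn":0,"fingers":25},{"tx":-0.006,"ty":0,"tz":0,"turn":0,"fingers":25},{"tx":-0.006,"ty":0,"tz":0,"turn":0,"fingers":25}]'; python3 gap.py q2
```

```text
clock: 14.3
eef_pos: [511.2, 93.5, 10.7]
eef_rot: [-1.568, -0.008, -1.763]
wrist_force: [-1.6, -5.4, 1.4]
finger_gap: 35.9
finger top z 37.95994785939498 0.6557358669258123 1653
0 10 0 None
10 20 0 None
20 30 0 None
30 45 7078 30.25157725746204
desk 4.422369567449463 12.683615756842244
[-1.63 -5.39  1.42] [511.19  93.45  10.66]
```

```bash
python3 -m creep '[{"tx":-0.003,"ty":0,"tz":0,"turn":0,"fingers":25},{"tx":-0.005,"ty":0,"tz":0,"turn":0,"fingers":25},{"tx":-0.005,"ty":0,"tz":0,"turn":0,"fingers":25}]'
```

```text
clock: 14.65
eef_pos: [511.3, 93.9, 10.6]
eef_rot: [-1.568, -0.009, -1.763]
wrist_force: [-2.1, -7.5, 2.1]
finger_gap: 35.8
```

```bash
python3 -m creep '[{"tx":-0.003,"ty":0,"tz":0,"turn":0,"fingers":25},{"tx":-0.005,"ty":0,"tz":0,"turn":0,"fingers":25},{"tx":-0.005,"ty":0,"tz":0,"turn":0,"fingers":25}]'
```

```text
clock: 14.95
eef_pos: [511.3, 94.1, 10.6]
eef_rot: [-1.568, -0.01, -1.764]
wrist_force: [-0.3, -11.2, 2.7]
finger_gap: 35.4
```

Touch: hand force rose from about 5 N to 7.5 N to 11 N over about 0.65 mm of travel, clearly above the baseline. Stop and take a check reading.

```bash
python3 gap.py r; python3 -c "
from h import *
for i in range(4):
    optics.camera('top');s=monitor.read_state();print(s['clock'],s['wrist_force'],s['eef_pos'])"
```

```text
finger top z 37.97108836690313 0.6363703705041552 1656
0 10 0 None
10 20 0 None
20 30 0 None
30 45 6637 30.27137589099853
desk 4.481644545303935 15.908548435381677
[ -0.34 -11.19   2.74] [511.3   94.14  10.65]
15.05 [ -2.31353977 -10.73431459   2.8966822 ] [511.29808211  94.13757329  10.63410015]
15.1 [ -2.70183433 -11.16581372   3.36919399] [511.32121497  94.14102549  10.65737144]
15.15 [ -2.51831801 -10.35803112   3.41881533] [511.29738378  94.12054089  10.63006252]
15.2 [ -2.3884394  -11.08645004   2.87498659] [511.27752035  94.11396566  10.61329143]
```

View pics/r.png

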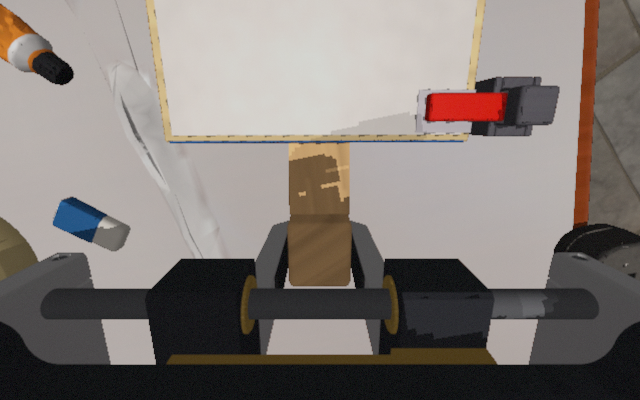

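The board height plateaued (30.25 to 30.27) at the finger's underside, which confirms contact. Release and rise straight up.

```bash
python3 -m creep '[{"tx":0,"ty":0,"tz":0,"turn":0,"fingers":60},{"tx":0,"ty":0,"tz":0,"turn":0,"fingers":60},{"tx":0,"ty":0,"tz":0,"turn":0,"fingers":60},{"tx":0,"ty":0,"tz":0,"turn":0,"fingers":60},{"tx":0,"ty":0,"tz":0,"turn":0,"fingers":60}]'; python3 gap.py s
```

```text
clock: 15.7
eef_pos: [511.3, 94.3, 10.6]
eef_rot: [-1.568, -0.01, -1.764]
wrist_force: [-0.2, 0.1, -0.0]
finger_gap: 60.1
finger top z 37.92228121066009 0.6597487064968897 1646
0 10 0 None
10 20 0 None
20 30 0 None
30 45 6571 30.235200265842696
desk 4.460382074733959 9.90536627631783
[-0.22  0.13 -0.05] [511.32  94.26  10.63]
```

Run:
```python
import cv2,numpy as np
I=lambda n:cv2.cvtColor(cv2.imread(f'pics/{n}.png'),cv2.COLOR_BGR2GRAY).astype(np.float32)
for a,b in(('q2','r'),('r','s')):
  for n,(y0,y1,x0,x1) in dict(wedge=(205,235,300,340),board_left=(40,140,140,190),red=(80,130,400,560),eraser=(185,260,40,140)).items():
    print(a,b,n,cv2.phaseCorrelate(I(a)[y0:y1,x0:x1].copy(),I(b)[y0:y1,x0:x1].copy()))
```

```text
q2 r wedge ((-0.2504964943497612, 0.1051658204983088), 1.0187680196762086)
q2 r board_left ((0.10073954356445114, 1.1961571578945396), 0.9364842185974122)
q2 r red ((0.012687182932950236, 1.0405986628898916), 1.0057336497306824)
q2 r eraser ((0.45860814872410316, 1.133500982715951), 0.9332200436909993)
r s wedge ((0.27698820997358453, 0.08102582310254647), 1.1017730609575906)
r s board_left ((0.030762366601365443, 0.06579033752073826), 1.0002023977279664)
r s red ((0.011613348718185534, 0.23076858162001912), 1.0065974867343903)
r s eraser ((0.10370086641970033, 0.5948135452959065), 1.041698162841797)
```

```bash
python3 -m creep '[{"tx":0,"ty":-0.05,"tz":0,"turn":0,"fingers":60},{"tx":0,"ty":-0.2,"tz":0,"turn":0,"fingers":60},{"tx":0.02,"ty":-0.4,"tz":0,"turn":0,"fingers":60},{"tx":0.1,"ty":-0.6,"tz":0,"turn":0,"fingers":60},{"tx":0.3,"ty":-0.8,"tz":0,"turn":0,"fingers":60},{"tx":0.3,"ty":-0.8,"tz":0,"turn":0,"fingers":60},{"tx":0.3,"ty":-0.8,"tz":0,"turn":0,"fingers":60}]'
python3 - <<'E'
from h import *
s,c=wrist();print(s['clock'],s['eef_pos'],s['wrist_force'])
cv2.imwrite('pics/t_wrist.png',c['frame'][:,:,::-1])
c=optics.camera('side');cv2.imwrite('pics/t_side.png',cv2.resize(c['frame'][140:260,260:380,::-1],None,fx=5,fy=5,interpolation=cv2.INTER_CUBIC))
E
```

```text
clock: 16.45
eef_pos: [500.0, 36.4, 172.6]
eef_rot: [-1.566, -0.009, -1.765]
wrist_force: [-1.2, 0.4, -0.9]
finger_gap: 60.1
16.45 [499.99811093  36.41712926 172.61954709] [-1.21483337  0.39372662 -0.88721288]
```

View pics/t_wrist.png

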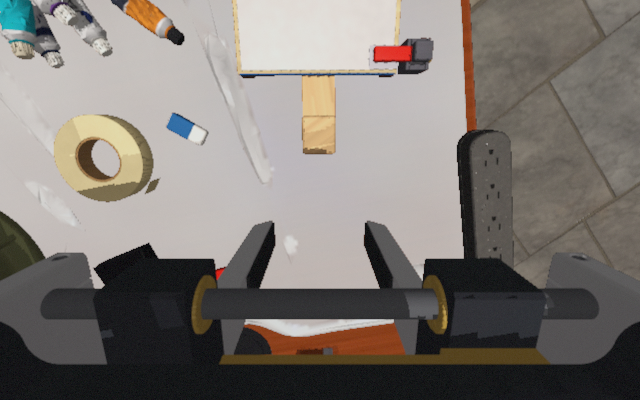

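View pics/t_side.png

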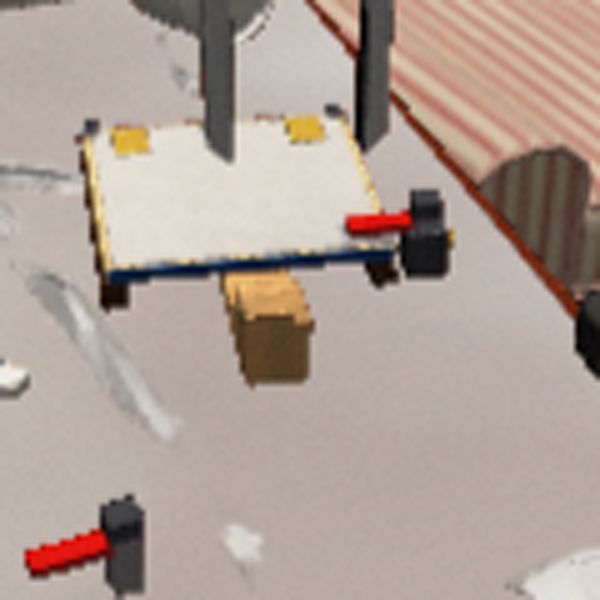

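The wedge lies flat and centred under the raised board, with its grip at (319,133) and the board's front edge at row 74. The board meets the finger at (395,54), the gripper is clear, and the eraser and tube have not moved. Handing in.

```bash
python3 -c "
from cell import manip
print(manip.sign_off())"
```

```text
the job is handed in; nothing more can be done
None
```

The board is propped at the red gauge finger by the wedge, the gripper is clear of everything, and the job is handed in at about 16.5 s of the 72 s. `sign_off` gave no verdict.

**What I did:** I gripped the wedge by its block, carried it onto the stand's centre line, set it on the desk and slid it in thin end first. About 4 mm before the touch I let go once and regripped, so the wedge would lie flat. I stopped when the push force rose from about 5 N to about 11 N over 0.65 mm of travel.

**Last checks:**
- **Height:** the board top levelled off at about 30 mm at the finger, matching its underside (about 38 mm finger top less 8 mm). It kept that height after release, to within 0.05 mm.
- **Wedge:** it moved no more than about 0.1 mm on release, and sits centred under the front edge (column 319 against 318 in the wrist view).
- **Bystanders:** in the last wrist picture the eraser and paint tube look undisturbed; I did not re-measure their positions.

**Less certain:** the load on the gauge finger is inferred, not measured. The short travel after touch suggests about 2–3 N. The rise in push force, about 9 N per mm, was steeper than the description's maximum of about 6 N per mm; taken alone it would allow roughly 3–6 N, and the top of that range is over the half-kilogram limit. The pre-insertion top view also showed about 2.5 mm of sideways offset that the wrist view did not. I split the difference before lowering.

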